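Empty the scrap scoop through the bin's push flap

TASK

Pick up the steel scoop with the plate scraps in it, push the waste bin's flap open with the scoop's mouth, and tip all four scraps through into the bin without shoving the bin along. Then draw the scoop out so that the flap swings shut, and set it down empty and upright on the table, leaving the other things where they are.

Things in the scene. Friction and masses are not known exactly. Their poses are not given: they have to be found in the camera images.
- scoop: Flat-bottomed steel scoop, an open chute of 3 mm sheet, 0.18 to 0.28 kg. Tray 140 mm long (x -70 to +70), side and rear walls 38 mm high, front (+x) fully open; inside 106 mm wide at the rear, 88 mm at the mouth (94 mm outside). Origin: centre of its underside; x points out of the mouth, z up. Starts flat on the table with the scraps in it; they slide at about 25 to 36 degrees of tilt.
- scoop_grip (a point): A good place to hold the scoop: on the centre line of its black handle, 50 mm behind the rear wall (scoop x -120) and 30 mm above its underside. The handle runs level, straight back from the rear wall (x -70) to x -185; it is 16 mm high with two flat sides 18 mm apart (y).
- scoop_nose (a point): Middle of the scoop's front lip, on the upper face of the floor (3 mm above the underside); axes as the scoop.
- bin: Table-top waste bin, clear body and grey hood, 180 mm deep (x), 200 mm wide (y), 226 mm high, 1.8 kg, standing loose on the table. Origin: centre of its underside. Its front, with the flap, is the side at x -90 mm; above the sill the front leans back by 20 degrees. Walls 5 mm; inside it is empty, 170 by 190 mm, floor 8 mm above the table.
- bin_sill (a point): Middle of the sill, the lower edge of the opening in the bin's front, on the outer face, 105 mm above the table. Axes as the bin: into the bin is +x, level. The opening is 144 mm wide (72 mm either side) and reaches 94 mm above the sill, its upper edge 34 mm farther in; the front is 5 mm thick.
- bin_flap (a joint): Swing of the bin's white push flap, rad: 0 shut (in the raked front), growing as its lower edge swings into the bin, to 1.35; never outwards. Flap 140 mm wide, 96 mm long, hinged along the top of the opening, 92 mm above the sill and 41 mm farther in. A light spring shuts it (under 2 N at the lower edge opens it). Wider than the scoop, it rides on the scoop's side walls.
- flap_edge (a point): Middle of the flap's lower edge.
- cob1: Gnawed piece of corn cob, 64 mm long, 26 mm thick, about 35 g, loose in the scoop; it lies on its flats rather than rolls. Origin at its centre, x along its length.
- cob2: A second, equal piece of corn cob, loose in the scoop.
- bone1: Chicken drumstick bone, 80 mm long with knobs 18 mm high and 25 mm wide at both ends, about 18 g, loose in the scoop. Origin at its centre, x along its length.
- bone2: A second, equal bone, loose in the scoop; it lies crosswise at the rear.
- sauce: Bystander: brown sauce bottle, 64 mm across, 190 mm high. Origin: centre of its underside.
- mug: Bystander: white mug, 76 mm across, 90 mm high. Origin: centre of its underside.
Not all that is in view belongs to the job. What is shaped like the cob2 but black or turquoise is not meant.

How it is judged:
On the way, in this order (a step that is already met when the one before it is completed fails the run):
1. the scoop is lifted off the table with all four scraps in it (x of cob1 in the frame of scoop between -0.07 and 0.072 m and y of cob1 in the frame of scoop between -0.056 and 0.056 m and z of cob1 in the frame of scoop between 0 and 0.045 m and x of cob2 in the frame of scoop between -0.07 and 0.072 m and y of cob2 in the frame of scoop between -0.056 and 0.056 m and z of cob2 in the frame of scoop between 0 and 0.045 m and x of bone1 in the frame of scoop between -0.07 and 0.072 m and y of bone1 in the frame of scoop between -0.056 and 0.056 m and z of bone1 in the frame of scoop between 0 and 0.045 m and x of bone2 in the frame of scoop between -0.07 and 0.072 m and y of bone2 in the frame of scoop between -0.056 and 0.056 m and z of bone2 in the frame of scoop between 0 and 0.045 m and height (world z) of scoop above 0.05 m), for 0.2 s.
2. the scoop's mouth has pushed the flap open and stands inside the bin (value of joint bin_flap above 0.2 rad and x of scoop_nose in the frame of bin above -0.08 m and contact force between scoop and bin above 0.05 N), for 0.1 s.
3. all four scraps lie inside the bin (x of cob1 in the frame of bin between -0.086 and 0.086 m and y of cob1 in the frame of bin between -0.096 and 0.096 m and z of cob1 in the frame of bin between 0 and 0.1 m and x of cob2 in the frame of bin between -0.086 and 0.086 m and y of cob2 in the frame of bin between -0.096 and 0.096 m and z of cob2 in the frame of bin between 0 and 0.1 m and x of bone1 in the frame of bin between -0.086 and 0.086 m and y of bone1 in the frame of bin between -0.096 and 0.096 m and z of bone1 in the frame of bin between 0 and 0.1 m and x of bone2 in the frame of bin between -0.086 and 0.086 m and y of bone2 in the frame of bin between -0.096 and 0.096 m and z of bone2 in the frame of bin between 0 and 0.1 m), for 0.2 s.
At the end, for the whole second after the job is handed in: All four scraps lie inside the bin below its sill, the flap is shut (within 0.06 rad), and the empty scoop stands flat and upright on the table (underside within 8 mm, tilt under 0.1 rad), let go and at rest (all of step 3 and value of joint bin_flap below 0.06 rad and height (world z) of scoop between -0.005 and 0.008 m and angle between scoop's own z axis and vertical below 0.1 rad and linear speed of scoop below 0.02 m/s and linear speed of each of cob1, cob2, bone1, bone2 below 0.05 m/s); the robot touches nothing.
It fails at once if the bin is shoved by more than 40 mm or tipped by more than 0.2 rad (distance of bin from where it was at the start of the episode above 0.04 m or angle between bin's own z axis and vertical above 0.2 rad).
It fails at once if a bystander (sauce bottle, mug) is moved by more than 30 mm (distance of any of sauce, mug from where it was at the start of the episode above 0.03 m).
It also fails if it takes over 67 s, if anything falls off the work surface, if the arm or the gripper's body presses on something with over 40 N, if the wrist force passes 120 N, or if a joint passes its speed limit or range.

ROBOT

A 6-joint arm with a two-finger parallel gripper is mounted at the origin on the work surface. World frame = base frame: x ahead of the robot, y to its left, z up, the work surface at z = 0. Lengths are in m, angles in rad, forces in N, time in s.
With the tool pointing down it reaches from about 0.275 to 0.85 m from the base axis. Payload 19 kg.
Tool frame: the origin (TCP) lies midway between the tips of the shut fingers; the grasp point (between the pads) lies arm.tcp_to_grasp behind it (arm.tcp_to_grasp is the distance from the TCP to the grasp point, in m); z points along the fingers, y is the line along which they close (so a half turn about z gives the same grasp; the last joint's range is limited). The gripper opens to 85 mm and grips with 20 to 120 N. Pads are 22 mm wide; open, the fingers measure 114 mm over their backs; the gripper's body (76 mm by 85 mm) begins 54 mm behind the grasp point. The pads swing forward as they close: fully open they stand 13 mm farther back than shut.
Start: joints at [-1.409, 0.15, 1.437, -0, 1.554, -0.134], TCP at [0.168, -0.55, 0.231] pointing down, gripper open.
Joint ranges: [-2.8, 2.8], [-0.68, 2.1], [0.12, 2.68], [-1.39, 4.53], [0.16, 2.79], [-2.81, 2.81]. Speed limits (rad/s): [1.89, 1.89, 2.22, 3.01, 3.01, 3.01].

INTERFACE

Orientations are given as [roll, pitch, yaw] about the fixed x, y, z axes, in that order (R = Rz(yaw) Ry(pitch) Rx(roll)).
In Python, from rig import status, optics, arm gives the robot as it stands.
- The arm moves only by the tool arm_command, never from a script. Its argument "increments" is text: rows parted by semicolons, each of 4 numbers parted by spaces: the shift along the tool's x, y, z in mm, then the turn about the tool's z in rad. A call has exactly 8 rows; each row is the pose to reach, as a shift and turn from the pose commanded when the call began, along the tool's axes at that moment; what a row does not reach only later rows make up. A row lasts 1/10 s, in which the tool goes at most 50 mm and 8.59 degrees, less where a joint would pass 70% of its speed; a pose out of reach is approached as far as the arm can. A call with a gripper value outside its range is refused whole. "fingers" is the finger opening in mm, from 0 to 85.4, set as the call begins (left out, the last holds). The fingers move at their own pace and stop on an object; "squeeze" is the grip in N (left out, the last holds). Time passes only in rows, so rows that repeat a pose let the fingers close, or fill a call up. It gives the time, the measured TCP pose, the force, the opening and the grip force at its end, in the units of the state.
- status.read_state(): the state, without advancing time (a new reading comes with each control period).
- optics.grab_frame(name): name is "scene" or "top" or "wrist"; returns the picture (384x512x3 uint8, red, green, blue); there is no depth.
- optics.get_calibration(name): a dict with "fx", "fy", "cx", "cy" (pixels), "T" (4x4, takes a point from camera to world coordinates); the wrist camera has in their place "tool_from_camera" (4x4, takes a point from camera to tool coordinates, whose origin is the TCP and whose axes are the flange's). Camera axes: x right, y down, z forward; pixel columns grow to the right and rows downward; lengths in m; the calibration is good to about 2 mm. The wrist camera is an equidistant fisheye: a pixel r from the principal point sees the ray r / f radians off the axis. A picture is of the moment at which its call begins: read the wrist's pose just before it. get_calibration takes no time and is no camera call.
- arm.job_done(): hands the job in; it is judged then, once.
The state is a dict: "clock": time; "q": joint angles; "joint_vel": joint speeds; "joint_torque": joint torques, N m; "tool_pos": TCP position; "ee_rot": TCP orientation; "wrist_force": force on the tool from outside, world axes, zero at the start; "torque": the same for the moment, N m; "opening": opening from 0.0 (shut) to 1.0 (fully open); "grip_force": force on a finger pad.
Only numpy, scipy, OpenCV 4.12 (cv2) and the standard library are available. Lean on these libraries where they do the work, as an engineer would, in place of code of your own. Each camera call takes 0.05 s, during which the arm holds its last target. There are 200 camera calls.

## Working session

There is one attempt and no reset: what is moved stays moved. The work goes in short steps, Python scripts to look and compute and a tool call to move; the robot and the scene stay as the last step left them, time stands still between calls to the robot, and variables do not carry over. Pictures are saved under pics/ and viewed, at most 10 in all, crops included, and the job is handed in when it is done.

Besides the shell and the picture viewer there is one more tool, called after "Request:" as name(argument=value, ...) on one line, values as JSON. arm_command: Moves the arm, as the interface text tells. Its arguments: {"type":"object","properties":{"increments":{"type":"string"},"fingers":{"type":"number"},"squeeze":{"type":"number"}},"required":["increments"]}

```bash
mkdir -p pics; ls
python3 - <<'E'
from rig import status, optics, arm
import cv2, numpy as np
np.set_printoptions(precision=4,suppress=True)
s=status.read_state();print(s);print(arm.tcp_to_grasp)
for n in("scene","top"):
    im=optics.grab_frame(n);cv2.imwrite(f"pics/{n}0.png",cv2.resize(im[:,:,::-1],(800,600),interpolation=cv2.INTER_CUBIC))
    np.save(f"pics/{n}0.npy",im)
    print(n,optics.get_calibration(n))
print(optics.get_calibration("wrist"))
E
```

```text
pics
{'clock': 0.0, 'q': array([-1.409 ,  0.1509,  1.438 , -0.    ,  1.5539, -0.134 ]), 'joint_vel': array([-0.    , -0.0013,  0.0007, -0.0001,  0.0005, -0.0013]), 'joint_torque': array([ -0.0006, -71.3057, -57.0862,  -0.0002,   0.009 ,  -0.0001]), 'tool_pos': array([ 0.1676, -0.5498,  0.2307]), 'ee_rot': array([-3.1404, -0.0001,  0.2958]), 'wrist_force': array([ 0.5223, -0.0905,  0.4121]), 'torque': array([ 0.0379, -0.0203,  0.0359]), 'grip_force': 0.0, 'opening': 1.0011399190751513}
0.0187
scene {'fx': 376.94565516194865, 'fy': 376.94565516194865, 'cx': 253.18752266808514, 'cy': 186.32658196750174, 'T': array([[-0.3029,  0.7771, -0.5516,  1.0948],
       [ 0.953 ,  0.2501, -0.171 ,  0.2315],
       [ 0.005 , -0.5775, -0.8164,  0.9039],
       [ 0.    ,  0.    ,  0.    ,  1.    ]])}
top {'fx': 467.96411229848405, 'fy': 467.96411229848405, 'cx': 263.26276610630924, 'cy': 190.097448148407, 'T': array([[-0.0293, -0.9986,  0.0432,  0.5113],
       [-0.999 ,  0.0278, -0.0343,  0.1064],
       [ 0.0331, -0.0441, -0.9985,  1.2237],
       [ 0.    ,  0.    ,  0.    ,  1.    ]])}
{'fx': 297.3186396354542, 'fy': 297.3186396354542, 'cx': 250.94683816572413, 'cy': 192.28645359037904, 'tool_from_camera': array([[-0.0012, -0.9469, -0.3216,  0.0841],
       [ 1.    , -0.0008, -0.0013,  0.0004],
       [ 0.001 , -0.3216,  0.9469, -0.1422],
       [ 0.    ,  0.    ,  0.    ,  1.    ]])}
```

View pics/scene0.png

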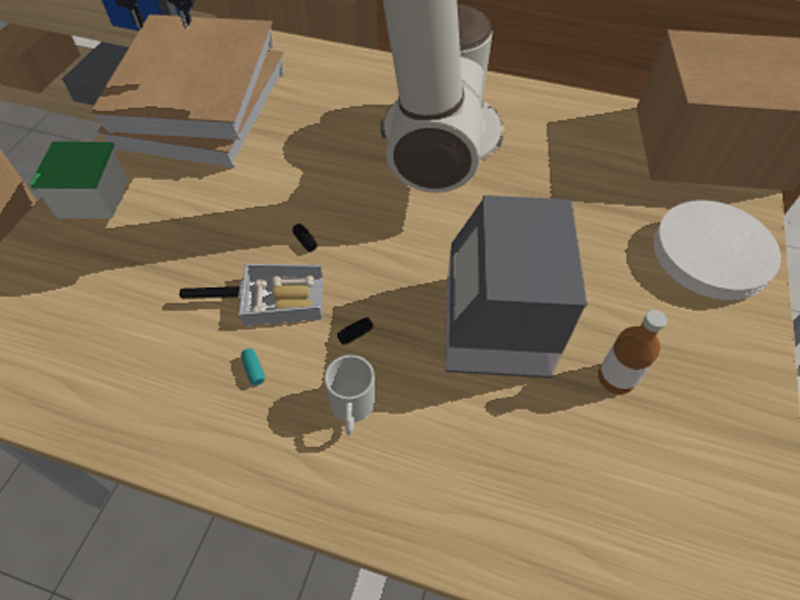

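View pics/top0.png

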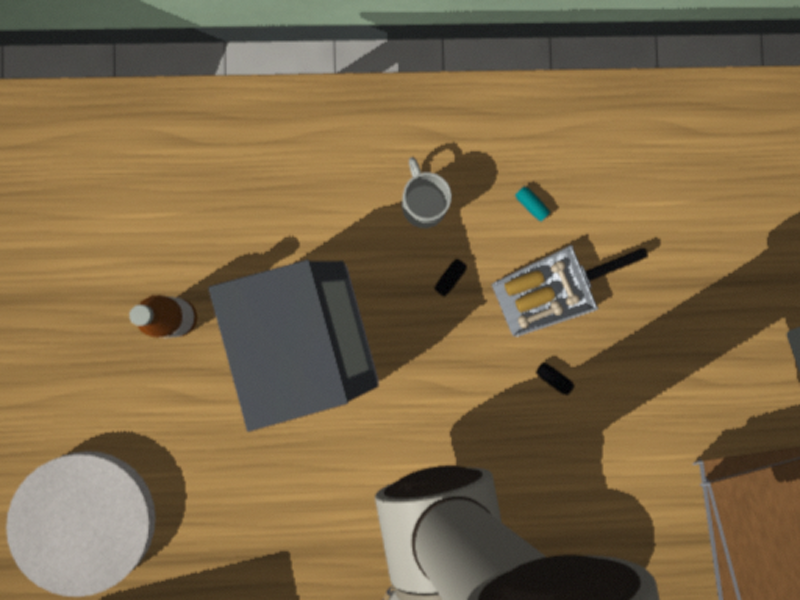

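The top view shows the scoop at about (545,290), with its handle end at (647,252). The bin is at (290,345) with its flap facing right, the mug at (427,197) and the sauce at (160,317). 

Things that could be mistaken for cob2: the tan cobs in the scoop at (525,282) and (535,298), the black ones at (450,277) and (555,378), and the turquoise one at (533,203). I choose the tan pair, which are already in the scoop. Next I'll take a close crop.

Run:
```python
import cv2, numpy as np
im=np.load("pics/top0.npy")[:,:,::-1]
a=cv2.resize(im[145:225,305:425],(800,533),interpolation=cv2.INTER_CUBIC)  # x6.667
cv2.imwrite("pics/cropscoop.png",a)
b=cv2.resize(im[155:285,125:255],(600,600),interpolation=cv2.INTER_CUBIC)  # x4.615
cv2.imwrite("pics/cropbin.png",b)
```

```text
(no output)
```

View pics/cropscoop.png

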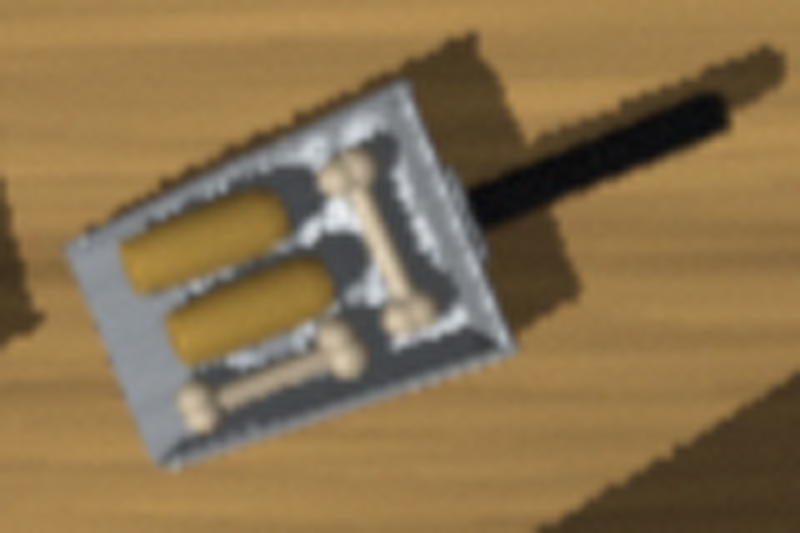

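View pics/cropbin.png

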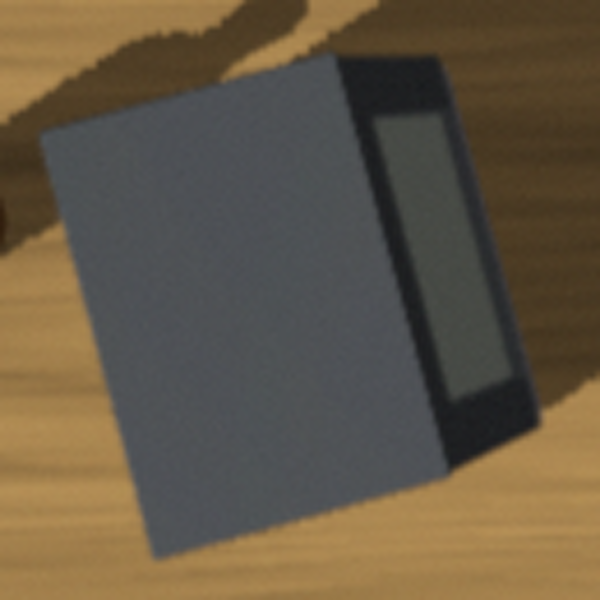

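The crop shows the four scraps lying flat in the scoop, with its mouth at lower left. The handle runs from (485,208) to (720,108), and the rear wall's top corners are at (408,83) and (515,350). In the bin crop, the hood's top corners are (40,132), (335,55), (448,472) and (155,558), and its sill edge runs from (440,58) to (540,425).

```bash
cat > h.py <<'E'
import numpy as np
from rig import status, optics, arm
np.set_printoptions(precision=4,suppress=True)
def pt(name,u,v,z):
    c=optics.get_calibration(name);T=c["T"]
    d=T[:3,:3]@[(u-c["cx"])/c["fx"],(v-c["cy"])/c["fy"],1]
    return T[:3,3]+d*(z-T[2,3])/d[2]
E
python3 - <<'E'
from h import *
S=lambda u,v,z:pt("top",305+u/6.6667-.43,145+v/6.6625-.43,z)
B=lambda u,v,z:pt("top",125+u/4.615-.4,155+v/4.615-.4,z)
he=S(720,108,.038);hr=S(485,208,.034);c1=S(408,83,.038);c2=S(515,350,.038);f1=S(72,245,.038);f2=S(172,467,.038)
rm=(c1+c2)/2;fm=(f1+f2)/2
for n,p in dict(he=he,hr=hr,c1=c1,c2=c2,f1=f1,f2=f2,rm=rm,fm=fm).items():print(n,p)
print("rear w",np.linalg.norm(c1-c2),"len",np.linalg.norm(rm-fm),np.linalg.norm(f1-f2),"rm-he",np.linalg.norm(rm-he))
d=fm-he;print("yaw",np.arctan2(d[1],d[0]),np.arctan2(*(rm-he)[1::-1]),np.arctan2(*(fm-rm)[1::-1]))
u=d/np.linalg.norm(d);print("grip pt",rm-u*.05,he+u*.065)
t=[B(*p,.226) for p in((40,132),(335,55),(448,472),(155,558))]
print("top",t, [np.linalg.norm(t[i]-t[(i+1)%4]) for i in range(4)])
e=B(440,58,.105),B(540,425,.105);print("sill edge",e,np.linalg.norm(e[0]-e[1]),(e[0]+e[1])/2)
i=(t[0]+t[3]-t[1]-t[2])[:2];w=(t[1]-t[2]+t[0]-t[3])[:2];print("yaw bin",np.arctan2(i[1],i[0]),np.arctan2(-w[0],w[1])-0,np.arctan2(w[1],w[0])+np.pi/2)
th=np.arctan2(w[1],w[0])+np.pi/2;x=np.array([np.cos(th),np.sin(th)])
m=sum(t)/4;o=m[:2]-x*.022;print("origin",o,"sill",o-.09*x)
E
```

```text
he [ 0.6273 -0.3206  0.038 ]
hr [ 0.5914 -0.2288  0.034 ]
c1 [ 0.6401 -0.1997  0.038 ]
c2 [ 0.5362 -0.2371  0.038 ]
f1 [ 0.5812 -0.0678  0.038 ]
f2 [ 0.4953 -0.1032  0.038 ]
rm [ 0.5881 -0.2184  0.038 ]
fm [ 0.5382 -0.0855  0.038 ]
rear w 0.11039554233881461 len 0.14190534001652438 0.09291336246773603 rm-he 0.10947116044255954
yaw 1.933019234718738 1.9367354350985053 1.9301524194964053
grip pt [ 0.6059 -0.2651  0.038 ] [ 0.6043 -0.2598  0.038 ]
top [array([0.5767, 0.3469, 0.226 ]), array([0.6086, 0.2114, 0.226 ]), array([0.4155, 0.1642, 0.226 ]), array([0.3809, 0.2983, 0.226 ])] [np.float64(0.13924758237010176), np.float64(0.19874646819143796), np.float64(0.13849355492082924), np.float64(0.2017431487336833)]
sill edge (array([0.6174, 0.17  , 0.105 ]), array([0.4265, 0.1234, 0.105 ])) 0.1965728493845816 [0.5219 0.1467 0.105 ]
yaw bin 1.8127280287327212 -1.3293900593265562 1.812202594263237
origin [0.5007 0.2339] sill [0.5222 0.1465]
```

Request:
arm_command(increments="30 -9 0 -0.11;66 -20 0 -0.22;102 -31 0 -0.33;138 -41 0 -0.44;174 -52 0 -0.55;210 -62 0 -0.66;246 -72 0 -0.77;280 -82 0 -0.88", fingers=85, squeeze=100)

```text
clock: 0.9
tool_pos: [0.4127, -0.3888, 0.231]
ee_rot: [-3.141, -0.0, 1.18]
wrist_force: [-0.2, -0.9, -0.5]
opening: 0.996
grip_force: 0.0
```

```bash
cat >> h.py <<'E'
import sys
def go(x,y,z,yaw,s=None):
    s=s or status.read_state();p=s["tool_pos"];a=s["ee_rot"][2]
    d=np.array([x,y,z])-p
    print("t",round(s["clock"],2),"pos",p,"rot",s["ee_rot"],"| x %.1f y %.1f z %.1f turn %.3f"%(1000*(d[0]*np.cos(a)+d[1]*np.sin(a)),1000*(d[0]*np.sin(a)-d[1]*np.cos(a)),-1000*d[2],-((yaw-a+np.pi)%(2*np.pi)-np.pi)),"q",s["q"])
if __name__=="__main__": go(*map(float,sys.argv[1:5]))
E
python3 h.py .605 -.263 .1 1.933
```

```text
t 0.9 pos [ 0.4127 -0.3888  0.231 ] rot [-3.1412 -0.0003  1.1805] | x 189.5 y 130.0 z 131.0 turn -0.753 q [-0.8915  0.1342  1.4564  0.0001  1.5515 -0.5011]
```

Request:
arm_command(increments="30 20 10 -0.12;60 40 28 -0.24;90 60 46 -0.36;118 80 64 -0.48;145 98 82 -0.6;168 115 100 -0.7;185 127 118 -0.75;189.5 130 131 -0.753")

```text
clock: 1.7
tool_pos: [0.6054, -0.2635, 0.0983]
ee_rot: [-3.141, -0.002, 1.932]
wrist_force: [-0.7, 0.7, 0.1]
opening: 0.995
grip_force: 0.0
```

Run:
```python
from h import *
import cv2
go(.605,-.263,.011,1.933)
s=status.read_state();im=optics.grab_frame("wrist")
a=s["ee_rot"][2];c=optics.get_calibration("wrist");M=c["tool_from_camera"]
R=np.array([[np.cos(a),np.sin(a),0],[np.sin(a),-np.cos(a),0],[0,0,-1]])
def px(w):
    p=M[:3,:3].T@(R.T@(np.array(w)-s["tool_pos"])-M[:3,3]);th=np.arctan2(np.hypot(p[0],p[1]),p[2]);k=c["fx"]*th/np.hypot(p[0],p[1]);return c["cx"]+k*p[0],c["cy"]+k*p[1]
big=cv2.resize(im[:,:,::-1],(800,600),interpolation=cv2.INTER_CUBIC)
u=np.array([np.cos(1.933),np.sin(1.933)]);g=np.array([.605,-.263])
for d in(-.06,0,.05):
    q=px([*(g+u*d),.038]);print(d,q,np.array(q)*1.5625);cv2.circle(big,tuple(int(i*1.5625) for i in q),3,(0,0,255),-1)
cv2.imwrite("pics/w1.png",big)
```

```text
t 1.7 pos [ 0.6054 -0.2635  0.0983] rot [-3.1407 -0.0016  1.9318] | x 0.6 y -0.2 z 87.3 turn -0.001 q [-0.5273  0.398   1.3976  0.0004  1.3479 -0.8884]
-0.06 (np.float64(249.52370654173265), np.float64(276.77196668416593)) [389.8808 432.4562]
0 (np.float64(249.1607346962893), np.float64(209.27951838690134)) [389.3136 326.9992]
0.05 (np.float64(248.86093219766457), np.float64(141.46057140935034)) [388.8452 221.0321]
```

View pics/w1.png

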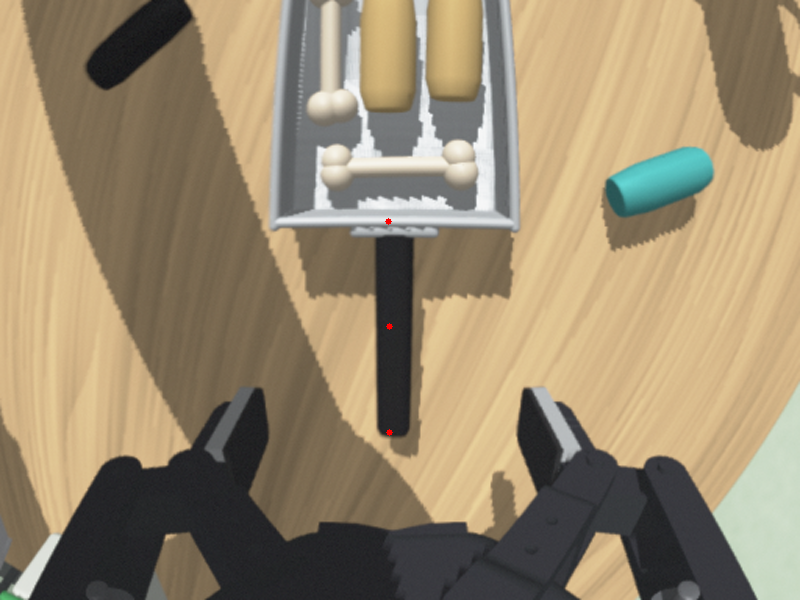

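The wrist picture confirms the grip pose. The handle is at column 394 against the predicted 389, about 2 mm off, the rear wall is at row 220, and all four scraps are in the scoop. I'll descend and close the fingers.

Request:
arm_command(increments="0 2 8 0;0 2 22 0;0 2 38 0;0 2 54 0;0 2 68 0;0 2 79 0;0 2 86 0;0 2 87 0")

```text
clock: 2.55
tool_pos: [0.606, -0.2642, 0.0123]
ee_rot: [-3.141, -0.001, 1.929]
wrist_force: [-0.8, -0.1, -0.9]
opening: 1.0
grip_force: 0.0
```

Request:
arm_command(increments="0 0 0 0;0 0 0 0;0 0 0 0;0 0 0 0;0 0 0 0;0 0 0 0;0 0 0 0;0 0 0 0", fingers=5, squeeze=110)

```text
clock: 3.35
tool_pos: [0.6065, -0.2645, 0.0137]
ee_rot: [3.141, 0.0, 1.929]
wrist_force: [-0.6, -0.0, 4.4]
opening: 0.187
grip_force: 107.3
```

Request:
arm_command(increments="0 0 -2 0;0 0 -6 0;0 0 -13 0;0 0 -22 0;0 0 -32 0;0 0 -42 0;0 0 -50 0;0 0 -55 0")

```text
clock: 4.15
tool_pos: [0.6065, -0.2644, 0.0695]
ee_rot: [3.141, 0.001, 1.929]
wrist_force: [0.0, -0.3, -3.0]
opening: 0.187
grip_force: 107.5
```

Request:
arm_command(increments="0 0 -4 0;0 0 -12 0;0 0 -22 0;0 0 -34 0;0 0 -46 0;0 0 -57 0;0 0 -66 0;0 0 -70 0")

```text
clock: 4.95
tool_pos: [0.6066, -0.2645, 0.1396]
ee_rot: [3.141, 0.001, 1.929]
wrist_force: [-0.2, 0.4, -3.6]
opening: 0.188
grip_force: 107.6
```

Run:
```python
from h import *
import cv2
go(.59,-.12,.15,1.812)
a=optics.grab_frame("scene")[120:260,90:260,::-1];b=optics.grab_frame("wrist")[:,:,::-1]
a=cv2.resize(a,(400,330));b=cv2.resize(b,(400,300));b=cv2.copyMakeBorder(b,0,30,0,0,0)
cv2.imwrite("pics/lift.png",np.hstack([a,b]))
```

```text
t 4.95 pos [ 0.6066 -0.2645  0.1396] rot [3.1408 0.0009 1.9288] | x 141.2 y 35.1 z -10.4 turn 0.117 q [-0.5276  0.3712  1.3478  0.0001  1.4212 -0.8856]
```

View pics/lift.png

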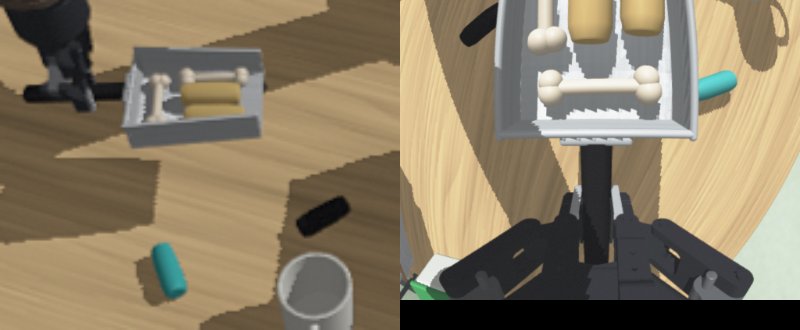

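The scoop is held about level with all four scraps in it, so I'll go to the pre-insertion pose.

Request:
arm_command(increments="4 1 -1 0.003;13 2.5 -2 0.01;27 5 -3 0.02;45 9 -4 0.03;63 12 -5 0.04;80 15.5 -5 0.05;93 18 -5 0.057;100 19.5 -5 0.06")

```text
clock: 5.85
tool_pos: [0.5892, -0.1622, 0.1434]
ee_rot: [3.142, -0.0, 1.869]
wrist_force: [0.5, -0.4, -4.1]
opening: 0.191
grip_force: 107.6
```

```bash
python3 h.py .572 -.0574 .145 1.812
```

```text
t 5.85 pos [ 0.5892 -0.1622  0.1434] rot [ 3.1415 -0.0003  1.8694] | x 105.2 y 14.3 z -1.6 turn 0.057 q [-0.3947  0.2678  1.4756  0.0002  1.3983 -0.6933]
```

Request:
arm_command(increments="5 1 -1 0.003;15 2 -1 0.01;30 4 -1.5 0.02;48 7 -1.5 0.03;66 9 -1.5 0.04;84 11.5 -1.5 0.05;98 13.3 -1.5 0.055;105 14.3 -1.5 0.057")

```text
clock: 6.65
tool_pos: [0.5722, -0.0582, 0.1449]
ee_rot: [3.142, -0.0, 1.812]
wrist_force: [0.2, -0.7, -2.8]
opening: 0.187
grip_force: 107.6
```

Run:
```python
from h import *
import cv2
u=np.array([np.cos(1.812),np.sin(1.812)]);g=np.array([.522,.1465])-u*.19
go(*g,.13,1.812)
s=status.read_state();im=optics.grab_frame("scene")[:,:,::-1]
c=optics.get_calibration("scene");T=np.linalg.inv(c["T"])
b=cv2.resize(im[90:250,140:380],(800,533),interpolation=cv2.INTER_CUBIC)
def px(w):
    p=T[:3,:3]@np.array(w)+T[:3,3];return (c["cx"]+c["fx"]*p[0]/p[2]-140)*3.333,(c["cy"]+c["fy"]*p[1]/p[2]-90)*3.333
a=s["ee_rot"][2];t=s["tool_pos"]
for deg,col in((0,(0,255,0)),(5,(0,0,255))):
  D=np.radians(deg)
  for x,y,z in((190,-47,8),(190,47,8),(190,47,-30),(50,-56,8),(50,56,8)):
    X=(x*np.cos(D)+z*np.sin(D))/1e3;Z=(-x*np.sin(D)+z*np.cos(D))/1e3
    w=[t[0]+X*np.cos(a)-y/1e3*np.sin(a),t[1]+X*np.sin(a)+y/1e3*np.cos(a),t[2]+.0163+Z]
    q=px(w);print(deg,x,y,z,np.round(q));cv2.circle(b,tuple(map(int,q)),3,col,-1)
cv2.imwrite("pics/pre.png",b)
```

```text
t 6.65 pos [ 0.5722 -0.0582  0.1449] rot [ 3.1415 -0.0002  1.8121] | x 20.8 y 0.2 z 14.9 turn 0.000 q [-0.2355  0.1944  1.5628  0.0002  1.3844 -0.4768]
0 190 -47 8 [468. 314.]
0 190 47 8 [471. 214.]
0 190 47 -30 [467. 245.]
0 50 -56 8 [273. 313.]
0 50 56 8 [289. 195.]
5 190 -47 8 [466. 327.]
5 190 47 8 [469. 228.]
5 190 47 -30 [462. 258.]
5 50 -56 8 [274. 317.]
5 50 56 8 [290. 199.]
```

View pics/pre.png

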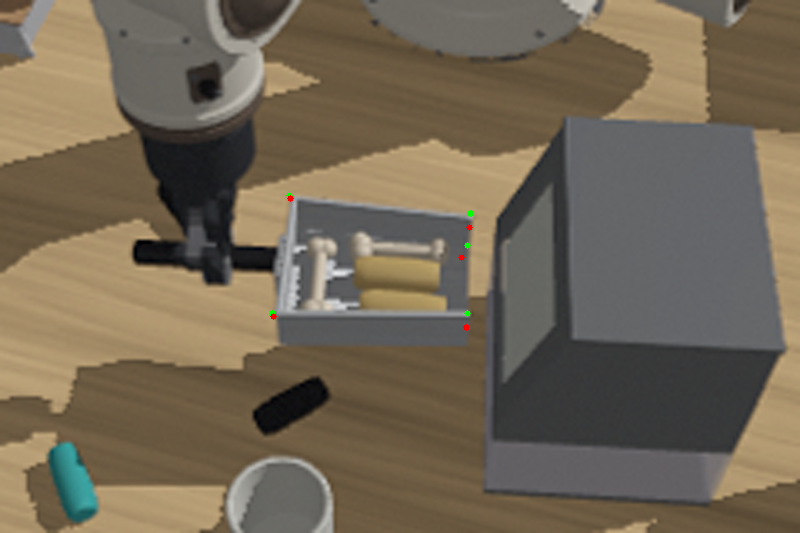

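The scoop is level and aligned with the flap: its lip is at (468,214–314), matching the green predicted points. I'll lower it a little, then insert it.

Request:
arm_command(increments="0 0 3 0;0 0 8 0;2 0 12 0;6 0 14 0;12 0 15 0;19 0 15 0;25 0 15 0;28 0 15 0")

```text
clock: 7.5
tool_pos: [0.5656, -0.0313, 0.13]
ee_rot: [3.141, -0.0, 1.812]
wrist_force: [0.7, 0.8, -3.8]
opening: 0.187
grip_force: 107.6
```

Request:
arm_command(increments="3 0 0 0;8 0 0 0;14 0 0 0;20 0 0 0;26 0 0 0;32 0 0 0;36 0 0 0;38 0 0 0")

```text
clock: 8.3
tool_pos: [0.5566, 0.0052, 0.1299]
ee_rot: [3.141, -0.0, 1.812]
wrist_force: [-1.1, -0.7, -3.2]
opening: 0.183
grip_force: 107.6
```

```bash
python3 h.py .5566 .0057 .12 1.812
```

```text
t 8.3 pos [0.5566 0.0052 0.1299] rot [ 3.1415 -0.      1.8121] | x 0.5 y 0.2 z 9.9 turn 0.000 q [-0.1291  0.1677  1.626   0.      1.3479 -0.3704]
```

Request:
arm_command(increments="0 0 4 0;0 0 8 0;0 0 8 0;1 0 4 0;3 0 -2 0;5 0 -8 0;7 0 -13 0;8 0 -16 0", squeeze=20)

```text
clock: 9.1
tool_pos: [0.5549, 0.0128, 0.1466]
ee_rot: [3.141, 0.0, 1.812]
wrist_force: [0.3, -2.1, -5.3]
opening: 0.187
grip_force: 107.3
```

```bash
cat > look.py <<'E'
from h import *
import cv2
c=optics.get_calibration("scene")
b=cv2.resize(optics.grab_frame("scene")[80:240,160:400,::-1],(800,533),interpolation=cv2.INTER_CUBIC)
s=status.read_state();print(s["tool_pos"],s["wrist_force"],s["torque"],s["opening"],s["grip_force"])
cv2.imwrite(sys.argv[1],b)
E
python3 look.py pics/t1.png
```

```text
[0.5549 0.0128 0.1469] [ 0.0607 -1.2225 -4.5283] [-0.8375 -0.2183  0.0991] 0.18833076973265758 107.32903003692627
```

View pics/t1.png

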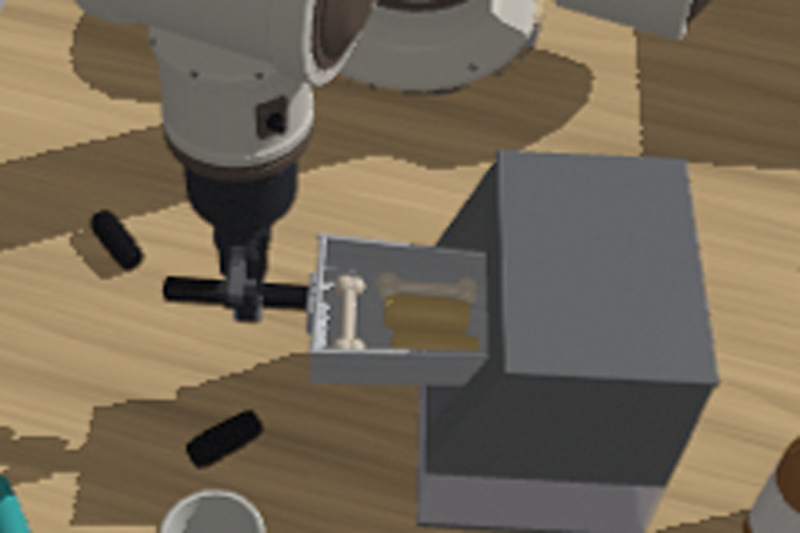

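The scoop is still level and well inside the opening. The grip stayed at 107 N, so I'll command the squeeze together with the fingers.

Request:
arm_command(increments="0 0 0 0;0 0 0 0;0 0 0 0;0 0 0 0;0 0 0 0;0 0 0 0;0 0 0 0;0 0 0 0", fingers=5, squeeze=20)

```text
clock: 9.95
tool_pos: [0.5547, 0.0126, 0.1458]
ee_rot: [-3.142, -0.0, 1.812]
wrist_force: [1.0, -2.2, -3.8]
opening: 0.187
grip_force: 107.4
```

```bash
python3 look.py pics/t2.png; python3 h.py .522 .1465 .13 1.812
```

```text
[0.5547 0.0126 0.1458] [ 0.7381 -2.4633 -3.9004] [-0.6824 -0.2918 -0.0748] 0.18645128362865543 107.44156837463379
t 10.0 pos [0.5547 0.0126 0.1458] rot [ 3.1416 -0.0001  1.8118] | x 137.9 y 0.2 z 15.8 turn -0.000 q [-0.1163  0.1527  1.6097  0.0001  1.3792 -0.3573]
```

Request:
arm_command(increments="0 0 0 0;0 0 0 0;0 0 0 0;0 0 0 0;0 0 0 0;0 0 0 0;0 0 0 0;0 0 0 0", fingers=15, squeeze=20)

```text
clock: 10.8
tool_pos: [0.5547, 0.0126, 0.1458]
ee_rot: [3.142, -0.0, 1.812]
wrist_force: [1.2, -2.9, -4.4]
opening: 0.188
grip_force: 107.4
```

Request:
arm_command(increments="0 0 0 0;0 0 0 0;0 0 0 0;0 0 0 0;0 0 0 0;0 0 0 0;0 0 0 0;0 0 0 0", fingers=16.2, squeeze=20)

```text
clock: 11.6
tool_pos: [0.5547, 0.0126, 0.1458]
ee_rot: [3.142, -0.0, 1.812]
wrist_force: [0.7, -1.2, -2.6]
opening: 0.187
grip_force: 78.0
```

Request:
arm_command(increments="0 0 0 0;0 0 0 0;0 0 0 0;0 0 0 0;0 0 0 0;0 0 0 0;0 0 0 0;0 0 0 0", fingers=16.5, squeeze=20)

```text
clock: 12.4
tool_pos: [0.5547, 0.0126, 0.1458]
ee_rot: [3.142, -0.0, 1.812]
wrist_force: [1.6, -1.8, -3.4]
opening: 0.204
grip_force: 65.1
```

Request:
arm_command(increments="0 0 0 0;0 0 0 0;0 0 0 0;0 0 0 0;0 0 0 0;0 0 0 0;0 0 0 0;0 0 0 0", fingers=17.3, squeeze=20)

```text
clock: 13.2
tool_pos: [0.5547, 0.0126, 0.1458]
ee_rot: [-3.142, -0.0, 1.812]
wrist_force: [0.8, -2.2, -3.6]
opening: 0.205
grip_force: 30.4
```

```bash
python3 look.py pics/t3.png
python3 - <<'E'
import cv2,numpy as np
a,b=[cv2.imread(f"pics/t{i}.png").astype(int) for i in(2,3)]
d=np.abs(a-b).max(2)>40;print(d.sum(),np.argwhere(d).min(0) if d.any() else 0,np.argwhere(d).max(0) if d.any() else 0)
E
```

```text
[0.5547 0.0126 0.1458] [-0.2006 -2.2106 -3.9549] [-0.6994 -0.1362  0.0189] 0.20601569718973828 30.43501853942871
309 [244   0] [512 365]
```

Request:
arm_command(increments="0 0 0 0;0 0 0 0;0 0 0 0;0 0 0 0;0 0 0 0;0 0 0 0;0 0 0 0;0 0 0 0", fingers=17.6, squeeze=20)

```text
clock: 14.05
tool_pos: [0.5547, 0.0126, 0.1458]
ee_rot: [-3.142, -0.0, 1.812]
wrist_force: [-0.6, -0.5, -2.0]
opening: 0.207
grip_force: 17.4
```

```bash
cat > diff.py <<'E'
import cv2,numpy as np,sys
a,b=[cv2.imread(f"pics/t{i}.png").astype(int) for i in sys.argv[1:3]]
d=np.abs(a-b).max(2)>40;i=np.argwhere(d);print("diff",len(i),i.min(0) if len(i) else 0,i.max(0) if len(i) else 0)
E
python3 look.py pics/t4.png; python3 diff.py 3 4
```

```text
[0.5547 0.0126 0.1458] [-0.2831 -0.0328 -1.6674] [ 0.1424  0.0469 -0.024 ] 0.20239721499515528 17.365335524082184
diff 8302 [150   0] [525 485]
```

The torque has dropped to about zero: at 17 N the scoop pivots and rests on the sill. I'll raise the handle along the arc about the sill.

Request:
arm_command(increments="1 0 -2 0;3 0 -6 0;6 0 -11 0;10 0 -17 0;15 0 -24 0;20 0 -31 0;25 0 -37 0;28 0 -40 0")

```text
clock: 14.9
tool_pos: [0.5481, 0.0403, 0.1867]
ee_rot: [3.141, 0.0, 1.812]
wrist_force: [0.4, -0.7, -3.2]
opening: 0.207
grip_force: 17.5
```

```bash
python3 look.py pics/t5.png; python3 h.py .522 .1465 .13 1.812
```

```text
[0.5481 0.0406 0.1868] [ 0.0852  0.1007 -1.5785] [-0.1381  0.0489  0.1127] 0.20913395799515969 17.45643138885498
t 14.95 pos [0.5481 0.0406 0.1868] rot [ 3.1406 -0.      1.8124] | x 109.1 y 0.0 z 56.8 turn 0.000 q [-0.0665  0.1161  1.5662  0.0003  1.4584 -0.3081]
```

View pics/t5.png

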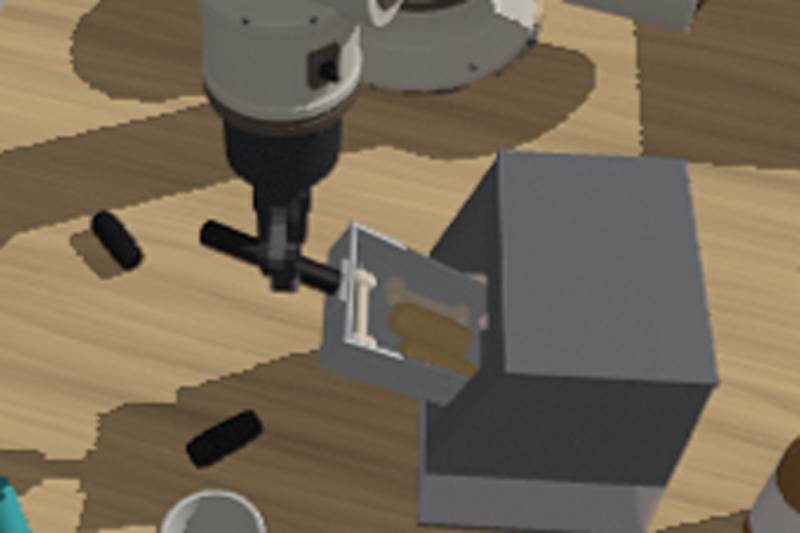

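The scoop is tilted about 30 degrees on the sill, with the scraps still in it and the bin unmoved. I'll keep raising.

Request:
arm_command(increments="2 0 -2 0;6 0 -6 0;12 0 -11.5 0;19 0 -17.5 0;26 0 -23 0;33 0 -28 0;39 0 -32 0;42 0 -34 0")

```text
clock: 15.75
tool_pos: [0.5379, 0.0812, 0.2203]
ee_rot: [3.141, -0.0, 1.812]
wrist_force: [-0.3, -0.5, -2.3]
opening: 0.204
grip_force: 18.2
```

Request:
arm_command(increments="0 0 0 0;0 0 0 0;0 0 0 0;0 0 0 0;0 0 0 0;0 0 0 0;0 0 0 0;0 0 0 0")

```text
clock: 16.55
tool_pos: [0.538, 0.0805, 0.2198]
ee_rot: [-3.142, -0.0, 1.812]
wrist_force: [0.4, -0.0, -2.2]
opening: 0.206
grip_force: 18.2
```

```bash
python3 look.py pics/t6.png; python3 h.py .522 .1465 .13 1.812;python3 - <<'E'
import cv2,numpy as np
for i in (5,6):
    im=cv2.imread(f"pics/t{i}.png")
    h=cv2.cvtColor(im,cv2.COLOR_BGR2HSV)[200:420,310:520]; b=im[200:420,310:520].astype(int)
    cob=(h[...,0]>12)&(h[...,0]<28)&(h[...,1]>120)
    bone=(b[...,2]-b[...,0]>25)&~cob
    for n,m in(("cob",cob),("bone",bone)):
        p=np.argwhere(m);print(i,n,len(p),p.mean(0)[::-1]+[310,200] if len(p) else '')
        k,_,st,_=cv2.connectedComponentsWithStats(m.astype(np.uint8));print([s.tolist() for s in st[1:] if s[4]>60])
E
```

```text
[0.538  0.0805 0.2198] [-0.2956 -1.1789 -2.4804] [-0.2624 -0.0714  0.0224] 0.20759453718794466 18.189042806625366
t 16.6 pos [0.538  0.0805 0.2198] rot [ 3.1416 -0.0001  1.8118] | x 67.9 y 0.2 z 89.8 turn -0.000 q [ 0.0069  0.09    1.5279  0.0001  1.5237 -0.2341]
5 cob 1905 [431.95380577 338.86194226]
[[81, 104, 84, 70, 1794]]
5 bone 13973 [375.53632005 301.92349531]
[[0, 0, 157, 65, 6107], [44, 70, 22, 75, 716], [0, 86, 109, 134, 5050], [78, 102, 90, 74, 2047]]
6 cob 0 
[]
6 bone 13057 [357.82078579 330.10477139]
[[50, 0, 107, 38, 2006], [0, 29, 109, 191, 11042]]
```

Request:
arm_command(increments="3 0 -2 0;7 0 -4 0;10 0 -6 0;6 0 -3 0;10 0 -6 0;6 0 -3 0;10 0 -6 0;10 0 -6 0")

```text
clock: 17.4
tool_pos: [0.5356, 0.0905, 0.2261]
ee_rot: [3.141, -0.0, 1.812]
wrist_force: [0.4, 0.2, -2.6]
opening: 0.208
grip_force: 18.8
```

```bash
python3 look.py pics/t7.png
python3 - <<'E'
import cv2,numpy as np
for i in (5,6,7):
    b=cv2.imread(f"pics/t{i}.png").astype(int)[180:420,320:520]
    m=(b.min(2)>130)&(b[...,2]-b[...,0]>12)
    k,_,st,_=cv2.connectedComponentsWithStats(m.astype(np.uint8));print(i,[(s+[320,180,0,0,0]).tolist() for s in st[1:] if s[4]>40])
E
python3 h.py .522 .1465 .13 1.812
```

```text
[0.5356 0.0904 0.226 ] [ 0.0662  0.1993 -2.5051] [-0.2688 -0.0293  0.0312] 0.20583569795149484 18.82719397544861
5 [[353, 221, 54, 27, 129], [351, 269, 26, 77, 888]]
6 [[399, 205, 32, 27, 90]]
7 [[405, 202, 28, 30, 113]]
t 17.45 pos [0.5356 0.0904 0.226 ] rot [ 3.1415 -0.0001  1.812 ] | x 57.7 y 0.2 z 96.0 turn -0.000 q [ 0.0253  0.0858  1.52    0.0001  1.5357 -0.2159]
```

Request:
arm_command(increments="0 0 0 0;0 0 0 0;-3 0 -5 0;-9 0 -14 0;-17 0 -26 0;-26 0 -38 0;-33 0 -49 0;-38 0 -56 0", fingers=16.6, squeeze=20)

```text
clock: 18.25
tool_pos: [0.5451, 0.0525, 0.2834]
ee_rot: [3.14, 0.0, 1.811]
wrist_force: [-0.5, 0.7, -1.9]
opening: 0.208
grip_force: 19.9
```

Request:
arm_command(increments="-4 0 -3 0;-14 0 -8 0;-28 0 -12 0;-46 0 -14 0;-64 0 -14 0;-82 0 -14 0;-95 0 -14 0;-100 0 -14 0")

```text
clock: 19.05
tool_pos: [0.5688, -0.0453, 0.2955]
ee_rot: [-3.141, -0.0, 1.811]
wrist_force: [-0.1, -0.5, -2.2]
opening: 0.204
grip_force: 19.9
```

```bash
python3 h.py .6065 -.2645 .25 1.929
python3 - <<'E'
from h import *
import cv2
a=optics.grab_frame("scene")[60:250,80:400,::-1]
w=optics.grab_frame("wrist")[:,:,::-1];t=optics.grab_frame("top")[130:290,110:430,::-1]
a=cv2.resize(a,(505,300),interpolation=cv2.INTER_CUBIC);t=cv2.resize(t,(600,300),interpolation=cv2.INTER_CUBIC)
w=cv2.resize(w,(295,221))
C=np.zeros((600,800,3),np.uint8);C[:300,:505]=a;C[:221,505:]=w;C[300:,:600]=t;cv2.imwrite("pics/out.png",C)
E
```

```text
t 19.05 pos [ 0.5688 -0.0453  0.2955] rot [-3.1411 -0.0002  1.8105] | x -221.9 y -15.4 z 45.5 turn -0.118 q [-0.2145  0.1288  1.334  -0.      1.6793 -0.4542]
```

View pics/out.png

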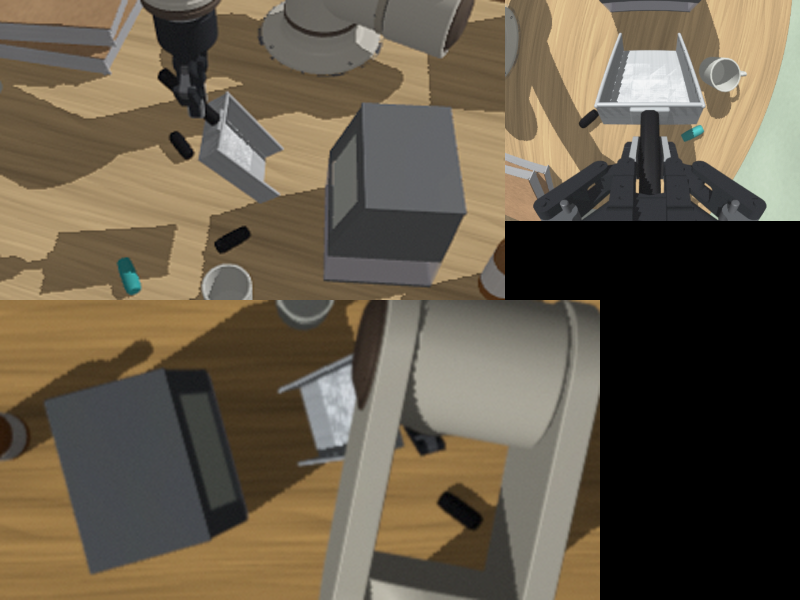

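The scoop is empty, tilted about 55 degrees in the grip and clear of the bin. The flap is shut, the bin has not moved and no scraps are outside. I'll carry it back over its old place and lower it nose first.

Request:
arm_command(increments="-5 -1 4 -0.01;-18 -4 14 -0.02;-36 -9 32 -0.04;-56 -14 52 -0.06;-76 -19 72 -0.08;-96 -24 90 -0.1;-110 -27 103 -0.115;-115 -28 110 -0.118")

```text
clock: 20.0
tool_pos: [0.5683, -0.1628, 0.1843]
ee_rot: [-3.14, -0.001, 1.93]
wrist_force: [0.3, -0.0, -3.3]
opening: 0.206
grip_force: 19.9
```

Request:
arm_command(increments="0 0 3 0;0 0 8 0;0 0 13 0;0 0 18 0;0 0 22 0;0 0 25 0;0 0 28 0;0 0 30 0")

```text
clock: 20.8
tool_pos: [0.5688, -0.1621, 0.1556]
ee_rot: [-3.142, -0.0, 1.93]
wrist_force: [-1.1, -0.3, -2.9]
opening: 0.207
grip_force: 19.9
```

```bash
python3 look.py pics/t8.png;python3 h.py .6065 -.2645 .0137 1.929
```

```text
[ 0.5687 -0.1621  0.1553] [ 1.1456 -0.0948 -2.6935] [-0.0121  0.0131  0.0141] 0.2075238296273654 19.905580580234528
t 20.85 pos [ 0.5687 -0.1621  0.1553] rot [-3.1413 -0.0004  1.9298] | x -109.2 y -0.6 z 141.6 turn 0.001 q [-0.4079  0.2206  1.5095  0.0001  1.412  -0.7669]
```

Request:
arm_command(increments="-6 0 3 0;-14 0 7 0;-22 0 12.5 0;-31 0 19 0;-40 0 26.5 0;-48 0 33.5 0;-56 0 41 0;-65 0 51 0")

```text
clock: 21.65
tool_pos: [0.5918, -0.2235, 0.104]
ee_rot: [-3.142, -0.0, 1.93]
wrist_force: [1.9, 0.4, 0.7]
opening: 0.204
grip_force: 19.5
```

Request:
arm_command(increments="-6 0 8 0;-14 0 19 0;-21 0 32 0;-28 0 46 0;-34 0 60 0;-39 0 74 0;-42 0 85 0;-43 0 91 0")

```text
clock: 22.45
tool_pos: [0.6068, -0.2639, 0.0129]
ee_rot: [-3.141, 0.0, 1.93]
wrist_force: [-0.9, -4.6, 7.7]
opening: 0.207
grip_force: 20.9
```

```bash
python3 look.py pics/t9.png;python3 h.py .6065 -.2645 .0137 1.929
```

```text
[ 0.6068 -0.2639  0.0126] [-0.0242 -2.3072  2.9736] [-0.3065 -0.0827  0.0383] 0.2028214638307833 20.483440160751343
t 22.5 pos [ 0.6068 -0.2639  0.0126] rot [-3.1413  0.0004  1.9296] | x -0.5 y -0.5 z -1.1 turn 0.001 q [-0.5263  0.4765  1.4724 -0.0005  1.1926 -0.8849]
```

Contact with the table shows as an upward force. I'll release and rise.

Request:
arm_command(increments="0 0 0 0;0 0 0 0;0 0 0 0;0 0 0 0;0 0 0 0;0 0 0 0;0 0 0 0;0 0 0 0", fingers=60)

```text
clock: 23.3
tool_pos: [0.6067, -0.2632, 0.0138]
ee_rot: [-3.142, -0.0, 1.93]
wrist_force: [-0.4, 0.2, -0.9]
opening: 0.706
grip_force: 0.0
```

Request:
arm_command(increments="0 0 -4 0;0 0 -14 0;0 0 -28 0;0 0 -46 0;0 0 -64 0;0 0 -82 0;0 0 -96 0;0 0 -100 0")

```text
clock: 24.1
tool_pos: [0.6074, -0.2636, 0.1164]
ee_rot: [3.14, 0.002, 1.93]
wrist_force: [-0.2, -0.2, 0.4]
opening: 0.701
grip_force: 0.0
```

Run:
```python
from h import *
import cv2
go(.6065,-.2645,.1,1.93)
s0=np.load("pics/scene0.npy").astype(int);s1=optics.grab_frame("scene").astype(int)
# scoop region: edges vs start; bin region: moved?
for n,(r0,r1,c0,c1) in dict(scoop=(165,212,112,212),bin=(120,245,280,380),mug=(225,280,205,245),sauce=(195,255,380,425)).items():
    d=np.abs(s0-s1)[r0:r1,c0:c1].max(2)>40;print(n,d.sum(),d.size)
# register wall/handle by phase correlation
g=lambda i:cv2.cvtColor(i.astype(np.uint8),cv2.COLOR_RGB2GRAY).astype(np.float32)
print("bin shift",cv2.phaseCorrelate(g(s0)[115:250,275:385].copy(),g(s1)[115:250,275:385].copy()))
# detect scoop top/bottom wall rows: match templates of the front-left & handle end
for n,(r0,r1,c0,c1) in dict(handle=(178,196,108,150),frontbottom=(195,212,180,212),fronttop=(165,182,190,212),rear=(165,212,148,165)).items():
    t=s0[r0:r1,c0:c1].astype(np.uint8);R=s1[r0-15:r1+15,c0-15:c1+15].astype(np.uint8)
    m=cv2.matchTemplate(R,t,cv2.TM_CCOEFF_NORMED);_,v,_,l=cv2.minMaxLoc(m);print(n,v,l[0]-15,l[1]-15)
```

```text
t 24.1 pos [ 0.6074 -0.2636  0.1164] rot [3.1396 0.0023 1.9298] | x -0.6 y -1.2 z 16.4 turn -0.000 q [-0.5257  0.3857  1.3764  0.0001  1.3765 -0.8847]
scoop 1407 4700
bin 611 12500
mug 0 2200
sauce 0 2700
bin shift ((0.0021194867643998805, 0.5414693573737281), 0.6762632718498324)
handle 0.8444012999534607 0 0
frontbottom 0.9077297449111938 0 0
fronttop 0.736965000629425 0 1
rear 0.6512975096702576 0 0
```

```bash
python3 -c "
from rig import arm
print(arm.job_done())"
```

```text
the job is handed in; nothing more can be done
None
```

I tipped the scraps through the flap into the bin, set the empty scoop back flat on its old spot with the flap shut and nothing else disturbed, and handed the job in at about 24 s; I couldn't see inside the bin, but the last picture showed the scoop empty and no scraps on the table.

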